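Pin the vacuum valve into line

TASK

The valve on the raised frame has slid out of line with its glass pipe. Take the tapered drift with the red knob from the wooden stand, put its tip down through the hole in the blue foot and the hole in the frame below, and push it fully home so that its taper pulls the valve into line; leave it standing there, released. Leave the blunt pin with the black knob in the stand.

Things in the scene. Friction and masses are not known exactly. Their poses are not given: they have to be found in the camera images.
- drift: Tapered drift, RED knob, 0.14-0.28 kg, hanging by its collar in a dark wooden stand (top 100 mm up), 90 mm from the blunt pin. Origin: centre of its tip, 15 mm above the table at the start; z up. Heights above the tip: radius 3 mm at 0, taper to radius 15.5 mm at 60, cylinder to 85, collar of radius 24 mm to 91, knob (grip) of radius 14 mm to 135 mm. Round: yaw does not matter.
- frame_hole (a point): Centre of the 36 mm hole in the fixed, raised frame plate (12 mm thick, empty below), at its upper face 95 mm above the table; z up, x: the foot's sliding direction. The blue foot, 10 mm thick, lies on the plate. The valve (top 188 mm above the table) stands 98 mm towards -y. Home: drift upright on this axis within 2.5 mm, collar on the foot, tip 75 mm below this point.
- carriage (a joint): Slide of the blue foot with the valve (m): how far the centre of the foot's 36 mm hole lies along frame_hole's x from the frame hole; 0 is in line. Starts at 0.009 to 0.013, stays where left, moves at about 3 N. A tip lowered on the frame hole's axis, or up to 3 mm from it towards the foot's hole, clears the foot's rim; pushed straight down (under 25 N), the taper moves the foot.
- plug_pin: Bystander: blunt straight pin of radius 15.5 mm with a BLACK knob; collar and knob as on the drift, hanging in the other hole of the stand. Origin on its axis, 85 mm below the collar's underside (the pin is cut off 45 mm below the collar); z up. Leave it in the stand.

How it is judged:
On the way:
1. the drift's tip is in the foot's hole while the valve is still out of line (z of drift in the frame of frame_hole below 0.005 m and horizontal distance between drift and frame_hole below 0.025 m and angle between drift's own z axis and vertical below 0.35 rad and value of joint carriage above 0.007 m).
At the end, for the whole second after the job is handed in: The drift stands released and at rest through both holes, upright within 10 degrees, its collar within 8 mm of the blue foot and its tip within 20 mm of the frame hole's axis; the carriage is within 6 mm of its in-line position (z of drift in the frame of frame_hole below -0.067 m and horizontal distance between drift and frame_hole below 0.02 m and angle between drift's own z axis and vertical below 0.175 rad and value of joint carriage between -0.006 and 0.006 m and linear speed of drift below 0.02 m/s); the robot touches nothing.
It fails at once if the blunt pin with the black knob is taken out of the stand or shifted by more than 30 mm (distance of plug_pin from where it was at the start of the episode above 0.03 m).
It also fails if it takes over 40 s, if anything falls off the work surface, if the arm or the gripper's body presses on something with over 40 N, if the wrist force passes 120 N, or if a joint passes its speed limit or range.

ROBOT

A 7-joint arm with a two-finger parallel gripper is mounted at the origin on the work surface. World frame = base frame: x ahead of the robot, y to its left, z up, the work surface at z = 0. Lengths are in m, angles in rad, forces in N, time in s.
With the tool pointing down it reaches from about 0.4 to 0.85 m from the base axis. Payload 4.5 kg.
Tool frame: the origin (TCP) lies at the centre of the arm's flange, where the gripper is bolted on; the fingertips stand nose_length ahead of it and the grasp point (between the pads) lies 147 mm ahead of it (nose_length is the distance from the TCP to the fingertips, in m); z points along the fingers, y is the line along which they close (so a half turn about z gives the same grasp; the last joint's range is limited). The gripper opens to 88 mm and grips with 3 to 60 N. Pads are 18 mm wide; open, the fingers measure 123 mm over their backs; the gripper's body (75 mm by 187 mm) begins 45 mm behind the grasp point.
Start: joints at [-1.282, 0.689, -0.195, 1.565, 0.157, 0.902, -0.215], TCP at [0.158, 0.605, 0.405] pointing down, gripper open.
Joint ranges: [-3.01, 3.01], [-0.46, 2.08], [-1.47, 1.51], [0.13, 2.56], [-1, 4.14], [0.04, 2.09], [-2.66, 2.66]. Speed limits (rad/s): [2.57, 2.57, 3.14, 3.14, 3.14, 3.14, 3.14].

INTERFACE

Orientations are given as a unit quaternion [x, y, z, w].
In Python, from plant import * gives the robot as it stands.
- The arm moves only by the tool play_rows, never from a script. Its argument "rows" is a list that holds one entry, the list of rows, each a list of 6 numbers: the shift along the tool's x, y, z normalised to -1 to 1, where 1 is 0.5 m, then the turn, a rotation vector about the tool's x, y, z normalised to -1 to 1, where 1 is 0.5 rad. A call has 1 to 20 rows; each row is the pose to reach, as a shift and turn from the pose commanded when the call began, along the tool's axes at that moment; what a row does not reach only later rows make up. A row lasts 1/12 s, in which the tool goes at most 41.7 mm and 7.16 degrees, less where a joint would pass 70% of its speed; a pose out of reach is approached as far as the arm can. A call with a number of a shift or a turn outside -1 to 1 is refused whole. A call with a gripper value outside its range is refused whole. "claw" is the closure, from 0 (fully open) to 1 (shut), set as the call begins (left out, the last holds). The fingers move at their own pace and stop on an object; "squeeze" is the grip in N (left out, the last holds). Time passes only in rows, so rows that repeat a pose let the fingers close. It gives the time, the measured TCP pose, the force, the opening and the grip force at its end, in the units of the state.
- get_state(): the state, without advancing time (a new reading comes with each control period).
- snapshot(name): name is "scene" or "top" or "wrist"; returns a dict with "pixels" (384x512x3 uint8, blue, green, red), "camera_matrix" (3x3 intrinsics, pixels), "world_to_cam" (4x4, takes a point from world to camera coordinates); the wrist camera has in their place "mount" (4x4, takes a point from camera to tool coordinates, whose origin is the TCP and whose axes are the flange's). Camera axes: x right, y down, z forward; pixel columns grow to the right and rows downward; lengths in m; the calibration is good to about 2 mm. A picture is of the moment at which its call begins: read the wrist's pose just before it. There is no depth.
- finish_job(): hands the job in; it is judged then, once.
The state is a dict: "clock": time; "q": joint angles; "qd": joint speeds; "joint_torque": joint torques, N m; "tool_pos": TCP position; "eef_rot": TCP orientation; "contact_force": force on the tool from outside, world axes, zero at the start; "moment": the same for the moment, N m; "opening": opening from 0.0 (shut) to 1.0 (fully open); "finger_force": force on a finger pad.
Only numpy, scipy, OpenCV 4.12 (cv2) and the standard library are available. Lean on these libraries where they do the work, as an engineer would, in place of code of your own. Each camera call takes 0.05 s, during which the arm holds its last target. There are 200 camera calls.

## Working session

There is one attempt and no reset: what is moved stays moved. The work goes in short steps, Python scripts to look and compute and a tool call to move; the robot and the scene stay as the last step left them, time stands still between calls to the robot, and variables do not carry over. Pictures are saved under pics/ and viewed, at most 10 in all, crops included, and the job is handed in when it is done.

Besides the shell and the picture viewer there is one more tool, called after "Request:" as name(argument=value, ...) on one line, values as JSON. play_rows: Moves the arm, as the interface text tells. Its arguments: {"type":"object","properties":{"rows":{"type":"array"},"claw":{"type":"number"},"squeeze":{"type":"number"}},"required":["rows"]}

```bash
mkdir -p pics
cat > h.py <<'E'
from plant import *
import numpy as np, cv2
from scipy.spatial.transform import Rotation as R
def snap(n,f):
    st=get_state(); s=snapshot(n); cv2.imwrite('pics/'+f+'.png',s['pixels'])
    K=np.array(s['camera_matrix'])
    if n=='wrist':
        T=np.eye(4);T[:3,:3]=R.from_quat(st['eef_rot']).as_matrix();T[:3,3]=st['tool_pos']
        C=T@np.array(s['mount'])
    else: C=np.linalg.inv(np.array(s['world_to_cam']))
    np.savez('pics/'+f+'.npz',K=K,C=C); return s['pixels']
def px(f,u,v,z):
    d=np.load('pics/'+f+'.npz');r=d['C'][:3,:3]@np.linalg.inv(d['K'])@[u,v,1];o=d['C'][:3,3]
    return o+r*(z-o[2])/r[2]
def proj(f,p):
    d=np.load('pics/'+f+'.npz');c=np.linalg.inv(d['C'])@np.r_[p,1];c=d['K']@c[:3];return c[:2]/c[2]
def rel(p):
    st=get_state();return R.from_quat(st['eef_rot']).inv().apply(np.array(p)-st['tool_pos'])
E
python3 - <<'E'
from h import *
a=snap('scene','s0');b=snap('top','t0')
cv2.imwrite('pics/t0b.png',cv2.resize(b,(800,600),interpolation=cv2.INTER_CUBIC))
st=get_state();print(st)
for f in('s0','t0'):
    d=np.load('pics/'+f+'.npz');print(d['K'],d['C'])
E
```

```text
{'clock': 0.1, 'q': array([-1.28218951,  0.68987107, -0.19453602,  1.56621453,  0.15730228,
        0.90251877, -0.21513153]), 'qd': array([-0.00089282, -0.00184944,  0.0002623 , -0.00060519, -0.00036397,
       -0.00192317, -0.0015793 ]), 'joint_torque': array([-4.26740589e-03, -5.28496206e+01, -1.27194386e+00, -1.53835595e+01,
       -5.26048662e-02,  1.88395825e-03,  5.07123320e-05]), 'tool_pos': array([0.15747995, 0.6045342 , 0.40401535]), 'eef_rot': array([ 1.27031532e-01,  9.91898349e-01, -8.08591306e-04, -4.57039459e-05]), 'contact_force': array([0.2015753 , 0.12906528, 0.26921127]), 'moment': array([-0.03238074,  0.03672745, -0.00378648]), 'finger_force': 0.0, 'opening': 0.997889101062941}
[[418.58622632   0.         254.21137723]
 [  0.         418.58622632 191.75246748]
 [  0.           0.           1.        ]] [[ 0.64758263  0.48861526 -0.58471519  0.98576402]
 [ 0.76192864 -0.42535867  0.48840019 -0.26323844]
 [-0.01007389 -0.76179074 -0.64774485  0.60068024]
 [ 0.          0.          0.          1.        ]]
[[373.55858728   0.         254.17043485]
 [  0.         373.55858728 189.01451536]
 [  0.           0.           1.        ]] [[ 0.02048407 -0.9921253   0.12356291  0.4661166 ]
 [-0.9982427  -0.02716917 -0.05266263  0.14981388]
 [ 0.05560503 -0.12226703 -0.99093837  0.74332134]
 [ 0.          0.          0.          1.        ]]
```

View pics/t0b.png

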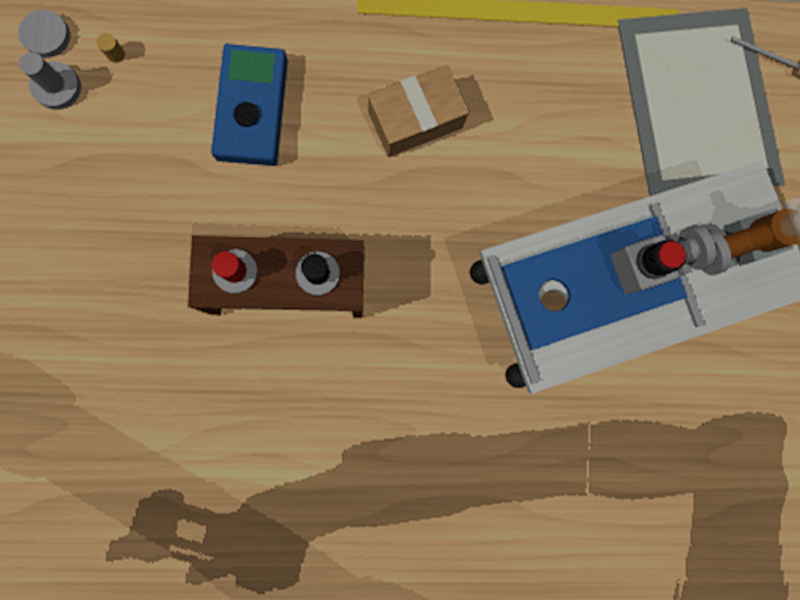

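View pics/s0.png

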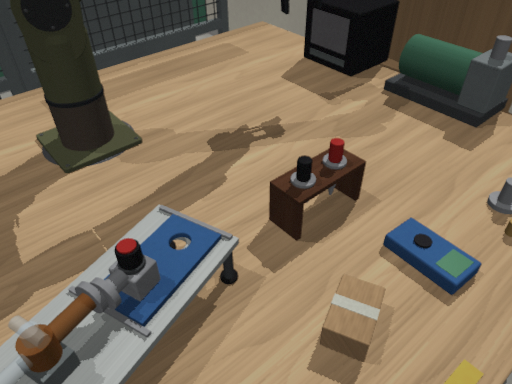

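The top view (enlarged ×1.5625) shows the red knob at about (228,265) with its collar at (234,271). The black knob is at (315,268), the foot hole at (553,295), and the frame's left edge runs from (483,250) to (530,390). The scene view agrees: red knob top at (337,143), foot hole at (180,242).

Run:
```python
from h import *
k=1.5625
f=lambda u,v,z:px('t0',u/k,v/k,z).round(4)
print('collar',f(234,271,.106),'knobtop',f(225,263,.15),'scene knob',px('s0',337,143,.15),px('s0',335,160,.106))
print('black',f(317,273,.106))
print('hole',f(553.5,295,.105),px('s0',180,242,.105))
for p in [(503,267),(535,348),(656,205),(690,298)]:print('foot',f(*p,.105))
for p in [(483,250),(530,390)]:print('frame',f(*p,.1))
b=cv2.imread('pics/t0.png')[150:260,290:470];s=cv2.imread('pics/s0.png')[195:285,110:250]
print(rel(f(234,271,.106)))
cv2.imwrite('pics/c1.png',np.vstack([cv2.resize(b,(490,299),interpolation=cv2.INTER_CUBIC),cv2.resize(s,(490,300),interpolation=cv2.INTER_CUBIC)]))
```

```text
collar [0.5674 0.2946 0.106 ] knobtop [0.5684 0.2941 0.15  ] scene knob [0.57321645 0.28996723 0.15      ] [0.57057021 0.29480718 0.106     ]
black [0.5679 0.2046 0.106 ]
hole [ 0.5509 -0.0595  0.105 ] [ 0.55497311 -0.06006272  0.105     ]
foot [ 0.581  -0.0023  0.105 ]
foot [ 0.4912 -0.038   0.105 ]
foot [ 0.659  -0.1811  0.105 ]
foot [ 0.5518 -0.2169  0.105 ]
frame [0.6007 0.0193 0.1   ]
frame [ 0.4451 -0.0334  0.1   ]
[-0.47476098 -0.19614771  0.29838714]
```

View pics/c1.png

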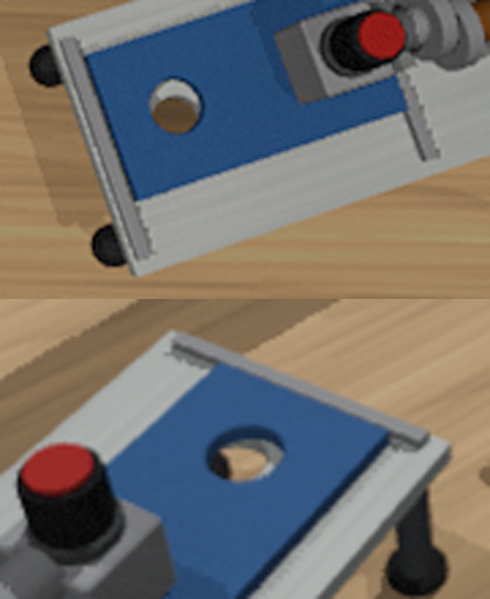

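Request:
play_rows(rows=[[[-0.95,-0.39,0.08,0,0,1],[-0.95,-0.39,0.08,0,0,1],[-0.95,-0.39,0.08,0,0,1],[-0.95,-0.39,0.08,0,0,1],[-0.95,-0.39,0.08,0,0,1],[-0.95,-0.39,0.08,0,0,1],[-0.95,-0.39,0.08,0,0,1],[-0.95,-0.39,0.08,0,0,1],[-0.95,-0.39,0.08,0,0,1],[-0.95,-0.39,0.08,0,0,1],[-0.95,-0.39,0.08,0,0,1],[-0.95,-0.39,0.08,0,0,1],[-0.95,-0.39,0.08,0,0,1],[-0.95,-0.39,0.08,0,0,1],[-0.95,-0.39,0.08,0,0,1],[-0.95,-0.39,0.08,0,0,1]]], claw=0)

```text
clock: 1.43
tool_pos: [0.5665, 0.2981, 0.3645]
eef_rot: [0.367, 0.93, 0.0, -0.001]
contact_force: [-1.0, 1.3, 0.5]
opening: 1.002
finger_force: 0.0
```

Request:
play_rows(rows=[[[0,0,0,0,0,0.94],[0,0,0,0,0,0.94],[0,0,0,0,0,0.94],[0,0,0,0,0,0.94],[0,0,0,0,0,0.94],[0,0,0,0,0,0.94]]])

```text
clock: 1.93
tool_pos: [0.5665, 0.2984, 0.3649]
eef_rot: [0.572, 0.82, 0.0, -0.001]
contact_force: [-0.3, -0.6, -0.2]
opening: 0.997
finger_force: 0.0
```

Run:
```python
from h import *
b=snap('wrist','w1');cv2.imwrite('pics/w1b.png',cv2.resize(b,(800,600),interpolation=cv2.INTER_CUBIC))
st=get_state();print(st['clock'],st['tool_pos'],R.from_quat(st['eef_rot']).as_matrix(),globals().get('nose_length'))
print(rel([.568,.294,.13]),proj('w1',[.568,.294,.15])*1.5625)
```

```text
1.9833 [0.56684439 0.29796152 0.36484433] [[-3.44302976e-01  9.38858382e-01 -6.32340903e-04]
 [ 9.38858252e-01  3.44303348e-01  6.22498009e-04]
 [ 8.02154564e-04 -3.79350558e-04 -9.99999606e-01]] 0.166
[-4.30556787e-03 -1.89923911e-04  2.34841044e-01] [395.4044738  351.21607407]
```

View pics/w1b.png

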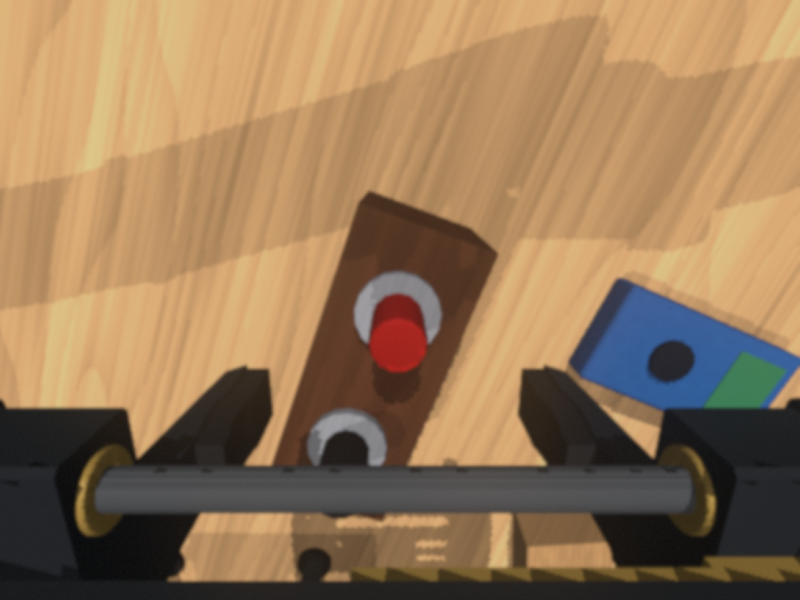

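The red knob top is at (398,345) and its collar centre at (398,313) in the ×1.5625 wrist view; the black knob is in the lower left, clear of the fingers.

Run:
```python
from h import *
k=1.5625
a=px('w1',398/k,345/k,.15);c=px('w1',398/k,313/k,.106);print(a,c,rel((a+c)/2))
```

```text
[0.56805079 0.29729793 0.15      ] [0.56805872 0.29809537 0.106     ] [-0.0008554   0.00113501  0.23684331]
```

Request:
play_rows(rows=[[[-0.003,0.002,0.06,0,0,0],[-0.003,0.002,0.1,0,0,0],[-0.003,0.002,0.14,0,0,0],[-0.003,0.002,0.174,0,0,0],[-0.003,0.002,0.174,0,0,0],[-0.003,0.002,0.174,0,0,0]]])

```text
clock: 2.48
tool_pos: [0.569, 0.2956, 0.2772]
eef_rot: [0.574, 0.819, -0.001, -0.001]
contact_force: [0.4, 0.2, -0.3]
opening: 1.003
finger_force: 0.0
```

Request:
play_rows(rows=[[[0,0,0,0,0,0],[0,0,0,0,0,0],[0,0,0,0,0,0],[0,0,0,0,0,0],[0,0,0,0,0,0],[0,0,0,0,0,0],[0,0,0,0,0,0],[0,0,0,0,0,0],[0,0,0,0,0,0],[0,0,0,0,0,0]]], claw=1, squeeze=40)

```text
clock: 3.32
tool_pos: [0.5694, 0.2953, 0.2777]
eef_rot: [0.575, 0.818, -0.0, -0.0]
contact_force: [0.9, 0.3, 0.0]
opening: 0.306
finger_force: 40.0
```

Request:
play_rows(rows=[[[0,0,-0.06,0,0,0],[0,0,-0.12,0,0,0],[0,0,-0.18,0,0,0],[0,0,-0.24,0,0,0],[0,0,-0.3,0,0,0],[0,0,-0.34,0,0,0],[0,0,-0.34,0,0,0],[0,0,-0.34,0,0,0]]])

```text
clock: 3.98
tool_pos: [0.5694, 0.2953, 0.4479]
eef_rot: [0.575, 0.818, 0.0, 0.0]
contact_force: [-1.1, -0.9, -1.8]
opening: 0.303
finger_force: 40.0
```

Run:
```python
from h import *
snap('wrist','w2')
st=get_state();print(st['clock'],st['tool_pos'],st['opening'],st['contact_force'],R.from_quat(st['eef_rot']).as_matrix().round(4))
print(snapshot('wrist')['mount'])
print(rel([.543,-.063,.1]))
```

```text
4.0333 [0.5689756  0.2951012  0.44636042] 0.3027022302159664 [ 0.10802386 -0.38522772 -2.60466533] [[-3.392e-01  9.407e-01 -2.100e-03]
 [ 9.407e-01  3.392e-01 -1.100e-03]
 [-3.000e-04 -2.300e-03 -1.000e+00]]
[[ 1.71220465e-04 -9.53647455e-01 -3.00926074e-01  7.88578135e-02]
 [ 9.99999948e-01  8.08953332e-05  3.12617734e-04 -3.78658289e-04]
 [-2.73783591e-04 -3.00926112e-01  9.53647419e-01  2.00147804e-02]
 [ 0.00000000e+00  0.00000000e+00  0.00000000e+00  1.00000000e+00]]
[-0.32782227 -0.1444125   0.34636044]
```

View pics/w2.png

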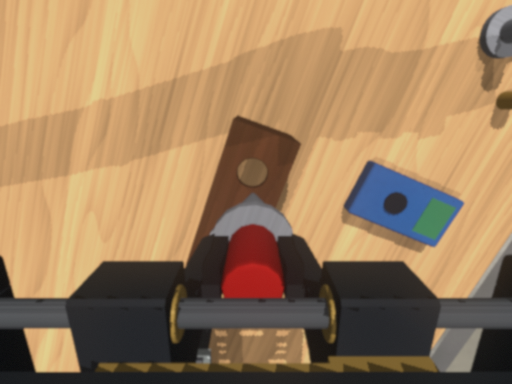

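The drift is held. Its collar is at about (252,225) and the empty stand hole at (252,172). That pixel is where a hole at this height appears when it is on the drift's axis, so I can use it as the reference over the frame.

Request:
play_rows(rows=[[[-0.055,-0.024,0,0,0,0],[-0.11,-0.048,0,0,0,0],[-0.165,-0.072,0,0,0,0],[-0.22,-0.097,0,0,0,0],[-0.275,-0.121,0,0,0,0],[-0.33,-0.145,0,0,0,0],[-0.385,-0.17,0,0,0,0],[-0.44,-0.194,0,0,0,0],[-0.5,-0.22,0,0,0,0],[-0.56,-0.246,0,0,0,0],[-0.61,-0.268,0,0,0,0],[-0.656,-0.289,0,0,0,0],[-0.656,-0.289,0,0,0,0],[-0.656,-0.289,0,0,0,0],[-0.656,-0.289,0,0,0,0],[-0.656,-0.289,0,0,0,0]]])

```text
clock: 5.42
tool_pos: [0.5448, -0.0606, 0.4468]
eef_rot: [0.574, 0.819, 0.0, -0.001]
contact_force: [-0.0, 0.7, -2.0]
opening: 0.303
finger_force: 40.0
```

Run:
```python
from h import *
b=snap('wrist','w3');snap('top','t3');cv2.imwrite('pics/w3b.png',cv2.resize(b,(800,600),interpolation=cv2.INTER_CUBIC))
st=get_state();print(st['clock'],st['tool_pos'],st['opening'],st['contact_force'],R.from_quat(st['eef_rot']).as_matrix().round(4))
print(px('w2',252,172,.1))
```

```text
5.5167 [ 0.54487571 -0.06070413  0.44722521] 0.30460563918230016 [ 0.2482858   0.91181378 -2.01949131] [[-3.416e-01  9.399e-01 -9.000e-04]
 [ 9.399e-01  3.416e-01  9.000e-04]
 [ 1.100e-03 -5.000e-04 -1.000e+00]]
[0.56762472 0.29811086 0.1       ]
```

View pics/w3b.png

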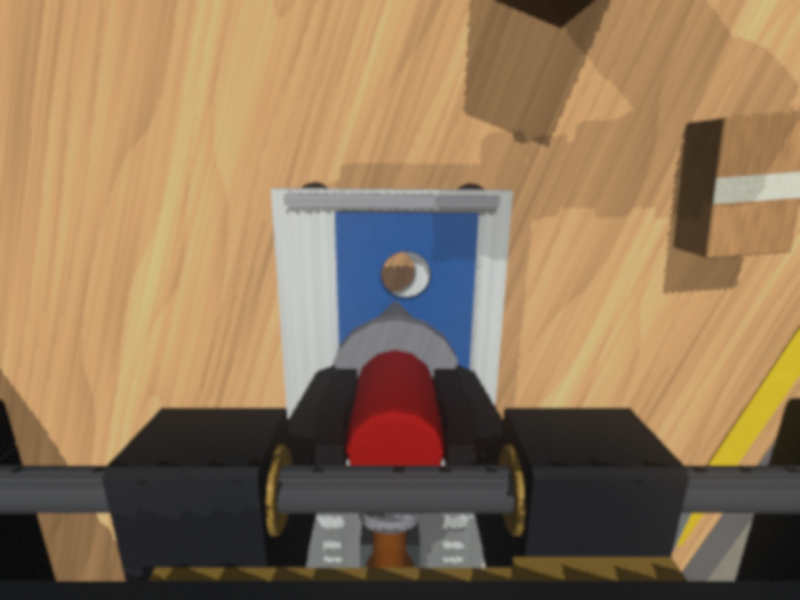

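The foot hole is centred at (406,275) and the drift tip is at about (396,305). The frame plate spans columns 278–508 at that row, so its centre is near 393.

Run:
```python
from h import *
k=1.5625
foot=px('w3',406/k,275.5/k,.105)
L=px('w3',278.5/k,275.5/k,.095);Rr=px('w3',507.5/k,275.5/k,.095);mid=(L+Rr)/2
L2=px('w3',336.5/k,275.5/k,.105);R2=px('w3',477/k,275.5/k,.105)
print('foot',rel(foot),'mid',rel(mid),'footmid',rel((L2+R2)/2),np.linalg.norm(L-Rr))
print('tip', rel(px('w3',396/k,305/k,.185)))
d=np.load('pics/w2.npz')
Rt=R.from_matrix(np.array([[-3.392e-01,9.407e-01,-2.1e-3],[9.407e-01,3.392e-01,-1.1e-3],[-3e-4,-2.3e-3,-1]]))
print('stand hole in tool at w2',Rt.inv().apply(px('w2',252,172,.1)-[0.5689756,0.2951012,0.44636]))
b=cv2.imread('pics/w3.png');w=cv2.resize(b[145:225,190:320],(780,480),interpolation=cv2.INTER_CUBIC);cv2.imwrite('pics/w3c.png',w)
b2=cv2.imread('pics/w2.png')[145:225,190:320]
cv2.imwrite('pics/w23.png',np.hstack([cv2.resize(x,(400,246*1),interpolation=cv2.INTER_CUBIC) for x in(b2,b[145:225,190:320])]))
```

```text
foot [5.08034392e-05 7.54502812e-03 3.42221754e-01] mid [-0.00240575 -0.00187671  0.35222372] footmid [5.09846141e-05 8.07825045e-03 3.42221487e-01] 0.1700041065720537
tip [2.94802542e-03 1.70301384e-04 2.62228633e-01]
stand hole in tool at w2 [0.00339724 0.00055515 0.3463586 ]
```

View pics/w3c.png

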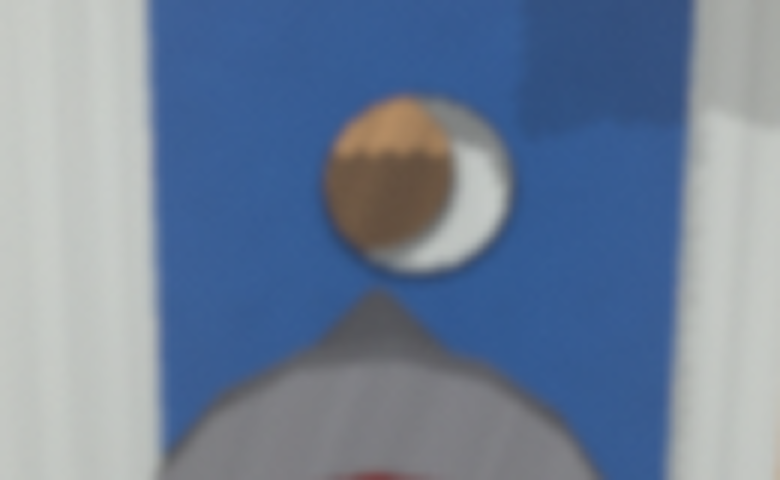

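Request:
play_rows(rows=[[[-0.0064,-0.0024,0,0,0,0],[-0.0064,-0.0024,0.03,0,0,0],[-0.0064,-0.0024,0.06,0,0,0],[-0.0064,-0.0024,0.09,0,0,0],[-0.0064,-0.0024,0.12,0,0,0],[-0.0064,-0.0024,0.14,0,0,0],[-0.0064,-0.0024,0.16,0,0,0],[-0.0064,-0.0024,0.175,0,0,0],[-0.0064,-0.0024,0.19,0,0,0],[-0.0064,-0.0024,0.19,0,0,0],[-0.0064,-0.0024,0.19,0,0,0],[-0.0064,-0.0024,0.19,0,0,0]]])

```text
clock: 6.52
tool_pos: [0.545, -0.0657, 0.3531]
eef_rot: [0.575, 0.818, 0.0, 0.0]
contact_force: [-0.1, 0.2, -2.9]
opening: 0.302
finger_force: 40.0
```

Run:
```python
from h import *
b=snap('wrist','w4');w=cv2.resize(b[100:260,150:360],(780,594),interpolation=cv2.INTER_CUBIC);cv2.imwrite('pics/w4c.png',w)
st=get_state();print(st['clock'],st['tool_pos'],st['contact_force'])
```

```text
6.5667 [ 0.54501679 -0.06566397  0.35326128] [-0.30137499 -0.90294175 -2.54581731]
```

View pics/w4c.png

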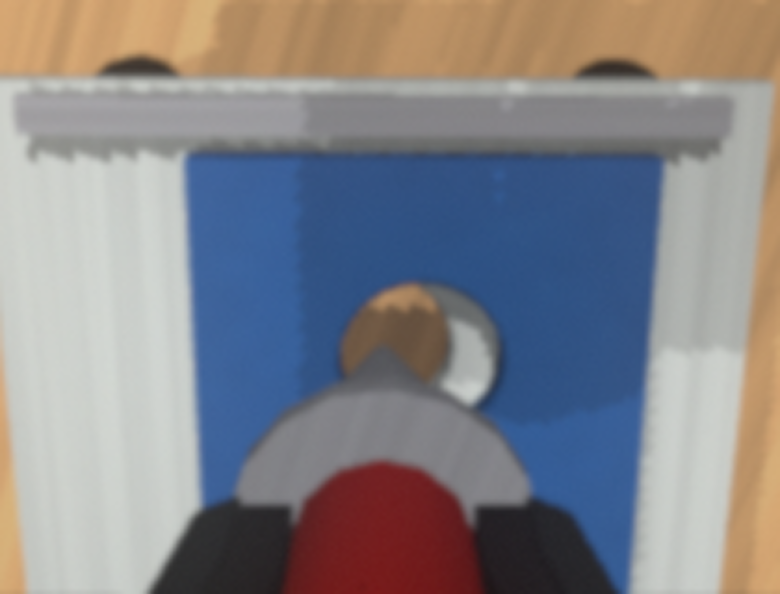

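The tip sits in the foot hole at about (385,350). That is roughly 2.5 mm from the frame-hole axis (about 374,360) towards the foot hole's centre. I'll nudge it 1.2 mm and then push down.

Request:
play_rows(rows=[[[0,-0.003,0.01,0,0,0],[0,-0.003,0.02,0,0,0],[0,-0.003,0.03,0,0,0],[0,-0.003,0.04,0,0,0],[0,-0.003,0.05,0,0,0],[0,-0.003,0.06,0,0,0],[0,-0.003,0.07,0,0,0],[0,-0.003,0.08,0,0,0],[0,-0.003,0.08,0,0,0]]])

```text
clock: 7.32
tool_pos: [0.5431, -0.0657, 0.3115]
eef_rot: [0.575, 0.818, -0.0, -0.001]
contact_force: [2.2, 2.5, -2.5]
opening: 0.303
finger_force: 40.0
```

Request:
play_rows(rows=[[[0,0,0.008,0,0,0],[0,0,0.016,0,0,0],[0,0,0.024,0,0,0],[0,0,0.032,0,0,0],[0,0,0.04,0,0,0],[0,0,0.048,0,0,0],[0,0,0.052,0,0,0],[0,0,0.056,0,0,0],[0,0,0.056,0,0,0]]])

```text
clock: 8.07
tool_pos: [0.5431, -0.066, 0.2842]
eef_rot: [0.575, 0.818, -0.0, -0.0]
contact_force: [2.3, 4.0, -4.1]
opening: 0.307
finger_force: 40.0
```

Request:
play_rows(rows=[[[0,0,0.002,0,0,0],[0,0,0.004,0,0,0],[0,0,0.006,0,0,0],[0,0,0.007,0,0,0],[0,0,0.007,0,0,0]]])

```text
clock: 8.48
tool_pos: [0.543, -0.0659, 0.2825]
eef_rot: [0.575, 0.818, 0.0, -0.0]
contact_force: [-1.5, 4.6, 11.8]
opening: 0.307
finger_force: 40.0
```

The tool is at the expected home height and meets 12 N upward, so the collar is seated. Releasing and retreating.

Request:
play_rows(rows=[[[0,0,-0.002,0,0,0],[0,0,-0.002,0,0,0],[0,0,-0.002,0,0,0],[0,0,-0.002,0,0,0],[0,0,-0.002,0,0,0],[0,0,-0.002,0,0,0],[0,0,-0.002,0,0,0],[0,0,-0.002,0,0,0]]], claw=0)

```text
clock: 9.15
tool_pos: [0.5433, -0.0662, 0.2821]
eef_rot: [0.575, 0.818, -0.0, -0.0]
contact_force: [0.4, -0.7, -0.4]
opening: 0.885
finger_force: 0.0
```

Request:
play_rows(rows=[[[0,0,-0.03,0,0,0],[0,0,-0.08,0,0,0],[0,0,-0.14,0,0,0],[0,0,-0.2,0,0,0],[0,0,-0.26,0,0,0],[0,0,-0.3,0,0,0],[0,0,-0.3,0,0,0],[0,0,-0.3,0,0,0]]])

```text
clock: 9.82
tool_pos: [0.5434, -0.0662, 0.4331]
eef_rot: [0.575, 0.818, 0.001, 0.001]
contact_force: [-0.5, -0.1, -0.7]
opening: 1.004
finger_force: 0.0
```

Run:
```python
from h import *
b=snap('wrist','w5');a=snap('scene','s5')
cv2.imwrite('pics/f5.png',np.hstack([cv2.resize(b[80:300,130:400],(400,326)),cv2.resize(a[120:384,0:324],(400,326))]))
st=get_state();print(st['clock'],st['tool_pos'],st['contact_force'],st['opening'])
```

```text
9.9167 [ 0.54282725 -0.06606006  0.43114754] [0.26675445 0.06617913 0.50229724] 0.9963136567579406
```

View pics/f5.png

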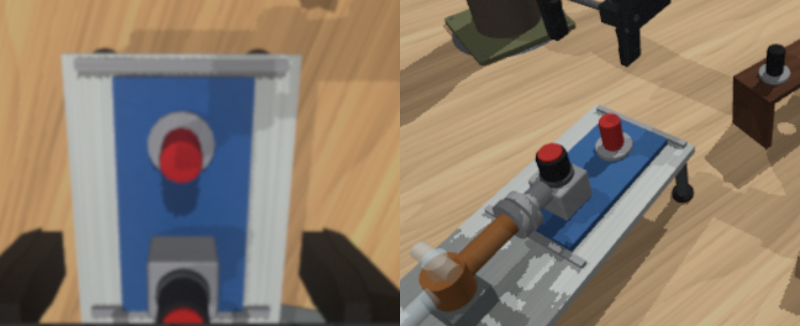

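The drift stands upright with its collar flat on the foot, knob at about (180,155). The foot is now centred on the frame, with margins of roughly 48 and 45 px. The black-knob pin is still in the stand, and the gripper is open and clear.

```bash
python3 -c "
from plant import *
print(finish_job())"
```

```text
the job is handed in; nothing more can be done
None
```

I pushed the drift fully home through both holes and released it; the last pictures show the valve foot centred on the frame and the blunt pin still in the stand, and the job was handed in about 10 s into the 40 s limit, with no verdict returned.

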